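Swing out the prop leg of the stone rest and lay the stone on it

ROBOT

A 7-joint arm with a two-finger parallel gripper is mounted at the origin on the work surface. World frame = base frame: x ahead of the robot, y to its left, z up, the work surface at z = 0. Lengths are in m, angles in rad, forces in N, time in s.
With the tool pointing down it reaches from about 0.4 to 0.75 m from the base axis. Payload 19.5 kg.
Tool frame: the origin (TCP) lies on the centre line of the jaws, within the pads' length; the fingertips stand 11 mm ahead of it and the grasp point (between the pads) lies 8 mm behind it (tip_reach is the distance from the TCP to the fingertips, in m); z points along the fingers, y is the direction in which the jaws open and shut (so a half turn about z gives the same grasp; the last joint's range is limited). The gripper opens to 85 mm and grips with 20 to 120 N. Pads are 22 mm wide; open, the fingers measure 114 mm over their backs; the gripper's body (76 mm by 85 mm) begins 54 mm behind the grasp point. The pads swing forward as they close: fully open they stand 13 mm farther back than shut.
Start: joints at [1.22, 0.707, -0.028, 1.485, 0.022, 0.951, -0.075], TCP at [0.175, -0.548, 0.242] pointing down, gripper open.
Joint ranges: [-2.71, 2.71], [-0.32, 2.16], [-1.57, 1.52], [0, 2.45], [-1.46, 4.6], [0, 2.02], [-2.83, 2.83]. Speed limits (rad/s): [1.89, 1.89, 2.57, 2.57, 3.01, 3.01, 3.01].

INTERFACE

Orientations are given as a 3x3 rotation matrix whose columns are the frame's x, y, z axes.
In Python, from workcell import get_state, snapshot, get_calibration, sign_off, find_in, outline_of, tip_reach gives the robot as it stands.
- The arm moves only by the shell command python3 -m handwheel 'ROWS' [FORCE]. ROWS is JSON, one flat list of numbers, 5 for each row, row after row: the opening, from -1 (shut) to 1 (fully open), so that 0 is half open, then the shift along the tool's x, y, z in cm, then the turn about the tool's z in rad. A call has 1 to 20 rows; each row shifts and turns the commanded pose from where the row before left it, along the tool's axes as they then stand; what a row does not reach is not made up. A row lasts 1/12 s, in which the tool goes at most 41.7 mm and 7.16 degrees, less where a joint would pass 70% of its speed; a pose out of reach is approached as far as the arm can. A call is refused whole if a number of a shift passes 4.17 or a number of a turn 0.125, either way. A call with a gripper value outside its range is refused whole. The fingers move at their own pace and stop on an object; FORCE is the grip in N (left out, the last holds). Time passes only in rows, so rows that do not move let the fingers close. It gives the time, the measured TCP pose, the force and the opening at its end, in the units of the state.
- get_state(): the state, without advancing time (a new reading comes with each control period).
- snapshot(name): name is "scene" or "top" or "wrist"; returns (picture, depth): 420x560x3 uint8, red, green, blue; 420x560 float32, m along the optical axis (not along the pixel's ray), 0 where there is no reading.
- get_calibration(name): a dict with "fx", "fy", "cx", "cy" (pixels), "extrinsics" (4x4, takes a point from camera to world coordinates); the wrist camera has in their place "mount" (4x4, takes a point from camera to tool coordinates, whose origin is the TCP and whose axes are the flange's). Camera axes: x right, y down, z forward; pixel columns grow to the right and rows downward; lengths in m; the calibration is good to about 2 mm. A picture is of the moment at which its call begins: read the wrist's pose just before it. get_calibration takes no time and is no camera call.
- sign_off(): hands the job in, once; it reports no verdict.
Trained networks look in the newest picture that a camera, given by its name, has taken for a name from the list of things; names that differ only in an ending like _2 or _b are one class to them, and where a whole thing is asked for, a point or a joint stands for the part that bears it (a point fixed in the world has none). Each returns a list of dicts, best first, with "conf" (0 to 1); they miss things now and then, are a little off and sometimes report something else, mostly with a low value. They report only what shows in the picture. A call takes as long as a camera call. They do not tell look-alikes from the thing itself.
- find_in(camera, query): "extent" ([left, top, right, bottom] as shares, 0 to 1, of the picture: columns of its width, rows of its height, round what is visible of it).
- outline_of(camera, query): "mask" (420x560 bool, what is visible of it) and "extent" ([left, top, right, bottom] as shares, 0 to 1, of the picture: columns of its width, rows of its height, round what is visible of it).
The state is a dict: "clock": time; "joint_positions": joint angles; "qvel": joint speeds; "joint_torque": joint torques, N m; "eef_pos": TCP position; "tool_rot": TCP orientation; "contact_force": force on the tool from outside, world axes, zero at the start; "ft_torque": the same for the moment, N m; "finger_gap": opening from 0.0 (shut) to 1.0 (fully open).
Only numpy, scipy, OpenCV 4.12 (cv2) and the standard library are available. Lean on these libraries where they do the work, as an engineer would, in place of code of your own. Each camera call takes 0.05 s, during which the arm holds its last target. There are 200 camera calls.

TASK

Push the folding prop leg of the blue stone rest outwards, away from the rest's rail, until it meets its rubber buffer, and press it firmly home there for a moment with about 10 N near its outer end, never more than 20 N, so that it stays bearing on the squeezed buffer when you let go. Then lay the moulded stone lengthwise along the leg, gently and level, with its middle over the red band and its end on the wooden rail. Leave the mallet, the chisel and the square where they are.

Things in the scene. Friction and masses are not known exactly. Their poses are not given: they have to be found in the camera images.
- rest: Blue steel stone rest screwed to the bench. Origin on the bench (z = 0) under the leg's upright hinge axis. Its wooden-topped rail runs along y, -85 to +125 mm, 30 mm wide, centred at x = -30 mm (front face x = -15), top at z = 90 mm. A foot strip 6 mm high lies at y = -37 to -67, x = -5 to 145 mm, and carries the stop. The bench at x > 10, y > 15 mm is clear but for the leg.
- leg: Wooden prop leg, a gate on the upright hinge. Origin on its axis at z = 0; x points outward along it. It spans x = 10 to 150 mm; top bar 20 mm thick, z = 70 to 90 mm; lower bar z = 26 to 46. Folded, its x lies along the rest's +y; it opens clockwise seen from above towards the rest's +x, pushed on its +y face. Starts 0.3 to 0.75 rad open. Stiff: 3 N, 125 mm out, moves it; stays where left.
- leg_push (a point): Point on the leg's top bar, 125 mm out from the hinge axis, 10 mm below the top, mid-thickness (the pushed face is 10 mm to its +y side): the place to push.
- leg_mark (a point): Centre of the red band painted round the leg's top bar, on its top face (z = 90 mm), 48 mm out from the hinge axis: the middle of the stone belongs over it.
- stop: Orange fixed stop block 36 x 26 x 48 mm; origin at its underside, at x = 125, y = -55 mm of the rest. A screw carries a rubber buffer towards the rest's +y, out by an amount that differs and is not measured: the leg first meets it 1.47 to 1.68 rad from folded. The buffer is springy (1.2 N per mm, 5 mm), then solid. Let go after a firm press, the leg stays and keeps it partly squeezed.
- stone_mid (a point): Centre of the loose moulded sandstone block, 150 long (its x axis) x 50 wide (y) x 48 mm high, 0.4 to 0.9 kg; it lies flat on the bench, centre 24 mm up. Its side faces are 50 mm apart from 20 to 40 mm up (grasp there); above and below it steps in; its flat underside spans y = -25 to +12 mm. Either end may go on the rail.
- mallet: Mason's mallet standing on its white round head (94 mm across), wooden handle up, 200 mm high; leave it alone. Origin at its underside centre.
- chisel: Steel stone chisel, 195 mm long, lying on the bench; leave it alone. Origin at bench height, mid-length; x along it.
- square: Steel rule 200 mm long with a yellow square head, lying on the bench; leave it alone. Origin at bench height, mid-length; x along the rule.
Things that resemble listed ones, but are neither listed nor needed, are in the scene too. There is more than one size of the part that bears stone_mid; the job needs the smallest.

How it is judged:
By the outcome, as a careful person would: the job done as asked, in the order asked, and still so for the second after the job is handed in, with the robot touching nothing.
It also fails if it takes over 72 s, if anything falls off the work surface, if the arm or the gripper's body presses on something with over 40 N, if the wrist force passes 120 N, or if a joint passes its speed limit or range.

## Working session

There is one attempt and no reset: what is moved stays moved. The work goes in short steps, Python scripts to look and compute and a shell command to move; the robot and the scene stay as the last step left them, time stands still between calls to the robot, and variables do not carry over. Pictures are saved under pics/ and viewed, about 8 in all and at most 12, crops included, and the job is handed in when it is done.

```bash
mkdir -p pics; ls; cat > h.py <<'E'
import numpy as np, cv2
from workcell import *
def cam(n):
    c=get_calibration(n)
    if n=="wrist":
        s=get_state(); T=np.eye(4); T[:3,:3]=s["tool_rot"]; T[:3,3]=s["eef_pos"]; E=T@np.array(c["mount"])
    else: E=np.array(c["extrinsics"])
    return c,E
def shot(n):
    c,E=cam(n); p,d=snapshot(n)
    v,u=np.mgrid[:420,:560]
    P=np.stack([(u-c["cx"])/c["fx"]*d,(v-c["cy"])/c["fy"]*d,d],-1)@E[:3,:3].T+E[:3,3]
    P[d==0]=np.nan
    return p,P
def save(name,p,s=1): cv2.imwrite("pics/"+name,cv2.resize(p[...,::-1],None,fx=s,fy=s))
E
python3 - <<'E'
from h import *
s=get_state(); print(s["clock"],s["eef_pos"],s["tool_rot"],s["contact_force"],s["finger_gap"])
ims=[]
for n in("top","scene"):
    p,P=shot(n); save(n+"0.png",p,1.4); np.save(n+"P.npy",P); np.save(n+"I.npy",p)
    print(n,get_calibration(n)["extrinsics"])
    for q in("rest","leg","leg_mark","stop","stone_mid","mallet","chisel","square"):
        for r in outline_of(n,q)[:4]:
            m=r["mask"]; x=P[m]; e=np.array(r["extent"])*[560,420,560,420]
            print(q,round(r["conf"],2),e.astype(int),np.nanmedian(x,0).round(3),np.nanpercentile(x[:,2],[5,95]).round(3), np.array(p)[m].mean(0).astype(int))
E
```

```text
pics
0.0 [ 0.17469058 -0.54755751  0.24184203] [[ 9.52708587e-01  3.03885274e-01 -2.96940437e-04]
 [ 3.03885418e-01 -9.52708036e-01  1.02529053e-03]
 [ 2.86731522e-05 -1.06703896e-03 -9.99999430e-01]] [-0.09004539 -0.12999143 -0.52259799] 1.0010245792334762
top [[-0.02623046 -0.98596298  0.16489075  0.44054743]
 [-0.99940888  0.02219794 -0.02625137 -0.08927861]
 [ 0.02222264 -0.16548187 -0.98596243  0.91180821]
 [ 0.          0.          0.          1.        ]]
rest 0.56 [131 172 252 283] [0.501 0.07  0.054] [0.005 0.092] [147 142 148]
leg 0.83 [131 222 208 246] [0.533 0.128 0.09 ] [0.082 0.092] [213 189 159]
leg_mark 0.81 [131 224 209 248] [0.533 0.132 0.09 ] [0.057 0.092] [207 184 155]
stop 0.71 [199 172 222 196] [0.65  0.044 0.052] [0.017 0.056] [183 131  92]
stone_mid 0.97 [372 159 470 227] [ 0.62  -0.433  0.066] [0.019 0.069] [233 223 200]
stone_mid 0.66 [257 294 360 343] [ 0.351 -0.156  0.066] [0.054 0.069] [236 231 208]
stone_mid 0.64 [335 183 361 253] [ 0.567 -0.266  0.048] [0.031 0.051] [234 226 203]
mallet 0.7 [421 264 484 300] [ 0.418 -0.454  0.081] [0.033 0.197] [198 189
[... 480 characters left out ...]
7] [0.536 0.138 0.074] [0.025 0.091] [167 141 105]
stop 0.64 [341 199 355 216] [0.654 0.039 0.047] [0.007 0.055] [160 114  59]
stone_mid 0.83 [190 145 259 210] [ 0.366 -0.167  0.063] [0.008 0.068] [194 183 152]
stone_mid 0.65 [157 264 229 358] [ 0.635 -0.448  0.064] [0.013 0.068] [209 199 167]
stone_mid 0.64 [291 129 370 218] [0.524 0.063 0.049] [0.004 0.091] [132 117 105]
stone_mid 0.57 [220 226 262 284] [ 0.58  -0.273  0.046] [0.022 0.05 ] [216 209 178]
mallet 0.64 [119 222 162 273] [ 0.43  -0.466  0.078] [0.03  0.194] [177 167 152]
chisel 0.64 [257 270 314 329] [ 0.745 -0.237  0.015] [0.007 0.019] [162 163 164]
square 0.6 [364 202 424 262] [0.811 0.103 0.007] [-0.     0.014] [212 210 140]
```

View pics/top0.png

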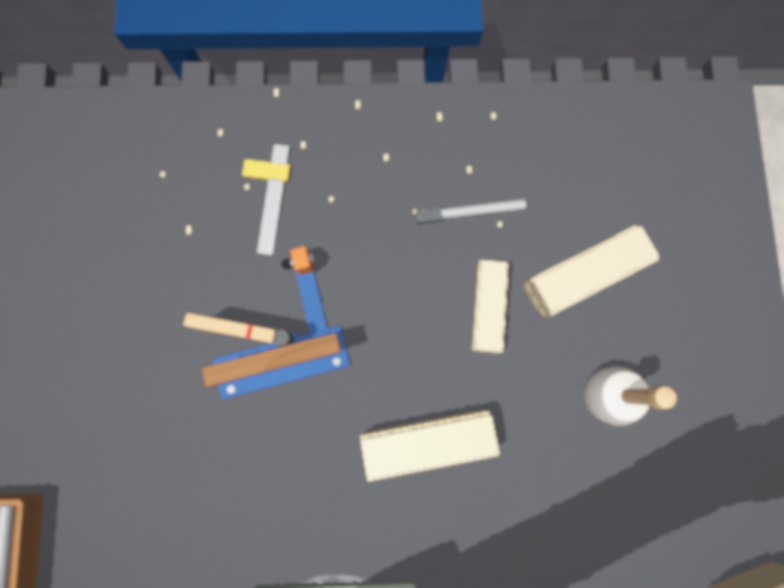

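```bash
python3 - <<'E'
from h import *
P=np.load("topP.npy")
def rect(m,l):
    a=P[...,:2][m].astype(np.float32); r=cv2.minAreaRect(a); b=cv2.boxPoints(r)
    print(l,m.sum(),"c",np.round(r[0],4),"size",np.round(r[1],4),r[2],b.round(3).tolist(),"med z",np.nanmedian(P[...,2][m]))
def roi(x0,x1,y0,y1,z0,z1):
    m=np.zeros((420,560),bool); m[y0:y1,x0:x1]=1
    return m&(P[...,2]>z0)&(P[...,2]<z1)
rect(roi(332,364,180,256,.04,.055),"smallstone")
rect(roi(332,364,180,256,.044,.055),"smallstone-top")
r=roi(110,270,160,300,.085,.098)
n,l=cv2.connectedComponents(r.astype(np.uint8))
for i in range(1,n):
    if (l==i).sum()>20: rect(l==i,"rest%d"%i)
rect(roi(190,230,165,205,.04,.06),"stop")
p=np.load("topI.npy").astype(int)
red=(p[...,0]>p[...,1]*1.6)&(p[...,0]>90)&r
rect(red,"red")
save("crop1.png",p[150:300,110:270].astype(np.uint8),5)
E
```

```text
smallstone 1340 c [ 0.5693 -0.2696] size [0.05   0.1505] 83.09513092041016 [[0.492000013589859, -0.2849999964237213], [0.640999972820282, -0.30399999022483826], [0.6470000147819519, -0.2540000081062317], [0.49799999594688416, -0.23600000143051147]] med z 0.04844183637572652
smallstone-top 1220 c [ 0.5696 -0.2681] size [0.0456 0.1503] 82.64176940917969 [[0.492000013589859, -0.2809999883174896], [0.640999972820282, -0.30000001192092896], [0.6470000147819519, -0.2549999952316284], [0.49799999594688416, -0.23600000143051147]] med z 0.04864345210516774
rest1 640 c [0.5348 0.1368] size [0.1625 0.0215] 76.7333984375 [[0.5059999823570251, 0.05999999865889549], [0.5270000100135803, 0.054999999701976776], [0.5640000104904175, 0.21299999952316284], [0.5429999828338623, 0.21799999475479126]] med z 0.09023759755362543
rest3 1391 c [0.4867 0.0825] size [0.0305 0.2105] 13.327397346496582 [[0.4480000138282776, 0.1809999942779541], [0.4959999918937683, -0.023000000044703484], [0.5260000228881836, -0.01600000075995922], [0.47699999809265137, 0.18799999356269836]] med z 0.09044787334420246
stop 259 c [0.653 0.051] size [0.0362 0.055 ] 14.002697944641113 [[0.6290000081062317, 0.0729999989271164], [0.6420000195503235, 0.019999999552965164], [0.6769999861717224, 0.028999999165534973], [0.6639999747276306, 0.0820000022649765]] med z 0.053332840484982214
red 21 c [0.5306 0.1175] size [0.0045 0.0189] 75.19916534423828 [[0.5210000276565552, 0.11800000071525574], [0.5389999747276306, 0.11299999803304672], [0.5400000214576721, 0.11699999868869781], [0.5220000147819519, 0.12200000137090683]] med z 0.09145269730620853
```

The top view at 1.4x shows three moulded stones:
- (490,307): measures 150 x 50 x 48 mm, so it is the smallest.
- (593,270): a larger look-alike.
- (430,446): another larger look-alike.

The blue rest is at (275,360), its leg at (230,327) with a red band at (249,331), and the orange stop at (300,259). The stone to take is the one at (490,307). I'll open the leg first.

```bash
python3 -m handwheel '[-1,2.65,-2.29,0,0, -1,2.65,-2.29,0,0, -1,2.65,-2.29,0,0, -1,2.65,-2.29,0,0, -1,2.65,-2.29,0,0, -1,2.65,-2.29,0,0, -1,2.65,-2.29,0,0, -1,2.65,-2.29,0,0, -1,2.65,-2.29,0,0, -1,2.65,-2.29,0,0, -1,2.65,-2.29,0,0, -1,2.65,-2.29,0,0, -1,2.65,-2.29,0,0, -1,2.65,-2.29,0,0, -1,2.65,-2.29,0,0]' 40
python3 -m handwheel '[-1,0,0,0,-0.12, -1,0,0,0,-0.12, -1,0,0,0,-0.12, -1,0,0,0,-0.12, -1,0,0,0,-0.12, -1,0,0,0,-0.12, -1,0,0,0,-0.12, -1,0,0,0,-0.12, -1,0,0,0,-0.12, -1,0,0,0,-0.12, -1,0,0,0,-0.12, -1,0,0,0,-0.12, -1,0,0,0,-0.12, -1,0,0,0,-0.12, -1,0,0,0,-0.12, -1,0,0,0,-0.12, -1,0,0,0,-0.12, -1,0,0,0,-0.12, -1,0,0,0,-0.12, -1,0,0,0,-0.12]'
cat >> h.py <<'E'
def go(x,y,z,yaw,n):
    "rows (cm, rad) to a world target, shifts in tool axes, turning each row"
    s=get_state(); p=np.array(s["eef_pos"]); R=np.array(s["tool_rot"]); a=np.arctan2(R[1,0],R[0,0])
    d=(np.radians(yaw)-a+np.pi)%(2*np.pi)-np.pi; D=(np.array([x,y,z])-p)/n*100
    print("pos",p.round(4),"yaw",np.degrees(a).round(2),"delta cm",D.round(2),"total",(D*n).round(2))
    for i in range(n):
        b=a+d*i/n; c,s_=np.cos(b),np.sin(b)
        print("%.2f,%.2f,%.2f,%.3f"%(D[0]*c+D[1]*s_,D[0]*s_-D[1]*c,-D[2],-d/n))
E
python3 - <<'E'
from h import *
s=get_state();print(s["clock"],s["contact_force"],tip_reach)
go(.516,.199,.20,167.2,9)
E
```

```text
clock: 2.15
eef_pos: [0.4498, -0.098, 0.2424]
tool_rot: [[0.953, 0.304, 0.0], [0.304, -0.953, 0.0], [0.0, 0.0, -1.0]]
contact_force: [0.1, -1.3, 0.5]
finger_gap: 0.005
clock: 3.82
eef_pos: [0.4491, -0.0998, 0.2424]
tool_rot: [[-0.91, 0.414, 0.0], [0.414, 0.91, -0.0], [-0.0, 0.0, -1.0]]
contact_force: [-0.1, -0.9, 0.1]
finger_gap: 0.0
3.8167 [-0.11466169 -0.85204965  0.14301976] 0.011
pos [ 0.4491 -0.0998  0.2424] yaw 155.53 delta cm [ 0.74  3.32 -0.47] total [ 6.69 29.88 -4.24]
0.70,3.33,0.47,-0.023
0.62,3.34,0.47,-0.023
0.55,3.36,0.47,-0.023
0.47,3.37,0.47,-0.023
0.39,3.38,0.47,-0.023
0.32,3.39,0.47,-0.023
0.24,3.39,0.47,-0.023
0.16,3.40,0.47,-0.023
0.09,3.40,0.47,-0.023
```

```bash
python3 -m handwheel '[-1,0.7,3.33,0.47,-0.023, -1,0.62,3.34,0.47,-0.023, -1,0.55,3.36,0.47,-0.023, -1,0.47,3.37,0.47,-0.023, -1,0.39,3.38,0.47,-0.023, -1,0.32,3.39,0.47,-0.023, -1,0.24,3.39,0.47,-0.023, -1,0.16,3.4,0.47,-0.023, -1,0.09,3.4,0.47,-0.023, -1,0,0,0,0]'
python3 - <<'E'
from h import *
p,P=shot("wrist"); save("w1.png",p,1)
z=P[...,2]; r=(z>.084)&(z<.098)
n,l=cv2.connectedComponents(r.astype(np.uint8))
for i in range(1,n):
    m=l==i
    if m.sum()>200:
        q=cv2.minAreaRect(P[...,:2][m].astype(np.float32)); print(m.sum(),q,np.nanmedian(z[m]))
go(.516,.199,.082,167.2,6)
E
```

```text
clock: 4.65
eef_pos: [0.5168, 0.2051, 0.1993]
tool_rot: [[-0.976, 0.217, -0.001], [0.217, 0.976, 0.004], [0.002, 0.003, -1.0]]
contact_force: [-1.3, 1.0, -0.9]
finger_gap: -0.001
9174 ((0.48349156975746155, 0.08549239486455917), (0.03008456714451313, 0.21061554551124573), 13.430879592895508) 0.09009695762539055
4160 ((0.5304037928581238, 0.14064747095108032), (0.16166988015174866, 0.024617237970232964), 78.68342590332031) 0.08989717004528716
pos [0.5168 0.2019 0.1994] yaw 167.3 delta cm [-0.01 -0.05 -1.96] total [ -0.08  -0.29 -11.74]
0.00,-0.05,1.96,0.000
0.00,-0.05,1.96,0.000
0.00,-0.05,1.96,0.000
0.00,-0.05,1.96,0.000
0.00,-0.05,1.96,0.000
0.00,-0.05,1.96,0.000
```

View pics/w1.png

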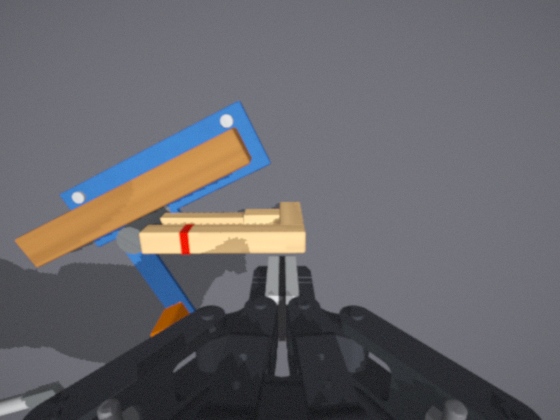

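The wrist view shows the leg at (225,238) with its red band at (186,238), and the rail behind it at (145,190). The fingertips are above the rail side. I'll back off 6 mm, descend into the gap and touch.

```bash
python3 -m handwheel '[-1,0.6,-0.3,0,0, -1,0,0,2,0, -1,0,0,2,0, -1,0,0,2,0, -1,0,0,2,0, -1,0,0,2,0, -1,0,0,1.7,0, -1,0,0,0,0, -1,0,0,0,0, -1,-0.4,0,0,0, -1,-0.4,0,0,0, -1,-0.2,0,0,0, -1,-0.2,0,0,0, -1,0,0,0,0]'
python3 - <<'E'
from h import *
s=get_state();print(s["clock"],s["contact_force"],s["eef_pos"])
E
```

```text
clock: 5.87
eef_pos: [0.523, 0.1943, 0.0833]
tool_rot: [[-0.974, 0.225, 0.001], [0.225, 0.974, 0.0], [-0.0, 0.0, -1.0]]
contact_force: [1.0, 0.0, -0.7]
finger_gap: 0.001
5.8667 [ 1.01452484  0.01348197 -0.70196396] [0.52297296 0.19426334 0.08331479]
```

```bash
python3 -m handwheel '[-1,-0.2,0.1,0,0, -1,-0.3,0.2,0,0, -1,0,0,0,0]'; python3 -m handwheel '[-1,-0.5,0.07,0,0.04, -1,-1,0.13,0,0.08, -1,-1,0.13,0,0.08, -1,-1,0.13,0,0.08, -1,-1,0.13,0,0.08]'
python3 - <<'E'
from h import *
s=get_state();R=np.array(s["tool_rot"]);d=np.array(s["eef_pos"])[:2]-[.5205,.0699];print(s["clock"],np.array(s["contact_force"])@R,"n,u",d@R[:2,0],d@R[:2,1],np.degrees(np.arctan2(R[1,0],R[0,0])))
E
```

```text
clock: 6.12
eef_pos: [0.5283, 0.1965, 0.083]
tool_rot: [[-0.975, 0.224, -0.0], [0.224, 0.975, 0.0], [0.0, 0.0, -1.0]]
contact_force: [-0.6, -0.0, 0.2]
finger_gap: -0.003
clock: 6.53
eef_pos: [0.5722, 0.1858, 0.083]
tool_rot: [[-0.83, 0.558, -0.001], [0.558, 0.83, 0.0], [0.001, -0.0, -1.0]]
contact_force: [-4.5, -0.2, 1.0]
finger_gap: -0.003
6.5333 [ 3.61778926 -2.73035314 -0.94911934] n,u 0.02169895004671466 0.12500742031224524 146.10774377052115
```

```bash
python3 -m handwheel '[-1,-1,0.13,0,0.08, -1,-1,0.13,0,0.08, -1,-1,0.13,0,0.08, -1,-1,0.13,0,0.08, -1,-1,0.13,0,0.08, -1,-1,0.13,0,0.08, -1,-1,0.13,0,0.08, -1,0,0,0,0]'
cat > st.py <<'E'
from h import *
s=get_state();R=np.array(s["tool_rot"]);d=np.array(s["eef_pos"])[:2]-[.5205,.0699];a=np.degrees(np.arctan2(R[1,0],R[0,0]))
u,n=d@R[:2,1],d@R[:2,0]; phi=np.arctan2(d[1],d[0])-np.arctan2(21,125)
print(s["clock"],"Ftool",(np.array(s["contact_force"])@R).round(2),"n,u",(n*1e3).round(2),(u*1e3).round(2),"yaw",a.round(2),"open by yaw",np.radians(103.35-a+90).round(3),"by pos",np.radians(103.35)-phi)
E
python3 st.py
```

```text
clock: 7.2
eef_pos: [0.6265, 0.1396, 0.083]
tool_rot: [[-0.406, 0.914, 0.001], [0.914, 0.406, -0.0], [-0.001, 0.001, -1.0]]
contact_force: [0.8, -0.2, -0.4]
finger_gap: -0.003
7.2 Ftool [-0.53  0.65  0.44] n,u 20.73 125.16 yaw 113.93 open by yaw 1.386 by pos 1.3884923371238147
```

```bash
for i in 1 2; do :; done; python3 -m handwheel '[-1,-0.25,0.03,0,0.02, -1,-0.25,0.03,0,0.02, -1,-0.25,0.03,0,0.02]'; python3 st.py; python3 -m handwheel '[-1,-0.12,0.02,0,0.01, -1,-0.12,0.02,0,0.01, -1,-0.12,0.02,0,0.01]'; python3 st.py
```

```text
clock: 7.45
eef_pos: [0.6291, 0.1353, 0.0831]
tool_rot: [[-0.357, 0.934, 0.0], [0.934, 0.357, 0.001], [0.001, 0.001, -1.0]]
contact_force: [1.2, 5.2, -1.1]
finger_gap: 0.003
7.45 Ftool [4.45 2.95 1.15] n,u 22.3 124.82 yaw 110.92 open by yaw 1.439 by pos 1.4283994568295937
clock: 7.7
eef_pos: [0.6311, 0.1316, 0.0831]
tool_rot: [[-0.328, 0.945, 0.0], [0.945, 0.328, 0.001], [0.0, 0.0, -1.0]]
contact_force: [1.1, 3.4, -2.1]
finger_gap: 0.0
7.7 Ftool [2.83 2.15 2.13] n,u 21.93 124.68 yaw 109.18 open by yaw 1.469 by pos 1.4614126681255846
```

```bash
python3 -m handwheel '[-1,-0.12,0.02,0,0.01, -1,-0.12,0.02,0,0.01, -1,-0.12,0.02,0,0.01]'; python3 st.py; python3 -m handwheel '[-1,-0.12,0.02,0,0.01, -1,-0.12,0.02,0,0.01, -1,0,0,0,0]'; python3 st.py
```

```text
clock: 7.95
eef_pos: [0.6328, 0.128, 0.0831]
tool_rot: [[-0.299, 0.954, 0.0], [0.954, 0.299, 0.0], [0.0, 0.0, -1.0]]
contact_force: [1.1, 3.2, 0.3]
finger_gap: -0.002
7.95 Ftool [ 2.73  2.01 -0.31] n,u 21.82 124.54 yaw 107.43 open by yaw 1.5 by pos 1.4926540576992682
clock: 8.2
eef_pos: [0.6339, 0.1255, 0.0831]
tool_rot: [[-0.28, 0.96, 0.0], [0.96, 0.28, -0.0], [-0.0, 0.0, -1.0]]
contact_force: [1.2, 3.1, 0.7]
finger_gap: -0.001
8.2 Ftool [ 2.61  2.   -0.7 ] n,u 21.65 124.43 yaw 106.26 open by yaw 1.52 by pos 1.5141474852214847
```

```bash
python3 -m handwheel '[-1,-0.12,0.01,0,0.01, -1,-0.12,0.01,0,0.01, -1,-0.12,0.01,0,0.01]'; python3 st.py; python3 -m handwheel '[-1,-0.12,0.01,0,0.01, -1,-0.12,0.01,0,0.01, -1,0,0,0,0]'; python3 st.py
```

```text
clock: 8.45
eef_pos: [0.6351, 0.1224, 0.0831]
tool_rot: [[-0.251, 0.968, 0.0], [0.968, 0.251, 0.0], [0.0, 0.0, -1.0]]
contact_force: [2.2, 3.9, -0.6]
finger_gap: -0.0
8.45 Ftool [3.28 3.08 0.56] n,u 22.03 124.11 yaw 104.55 open by yaw 1.55 by pos 1.5405674255717956
clock: 8.7
eef_pos: [0.6359, 0.1198, 0.083]
tool_rot: [[-0.232, 0.973, 0.0], [0.973, 0.232, -0.0], [-0.0, 0.0, -1.0]]
contact_force: [0.8, 2.2, 0.2]
finger_gap: -0.0
8.7 Ftool [ 1.99  1.32 -0.15] n,u 21.83 123.84 yaw 103.39 open by yaw 1.57 by pos 1.5620381662829323
```

```bash
python3 -m handwheel '[-1,-0.12,0.02,0,0.01, -1,-0.12,0.02,0,0.01, -1,0,0,0,0]'; python3 st.py; python3 -m handwheel '[-1,-0.12,0.02,0,0.01, -1,-0.12,0.02,0,0.01, -1,0,0,0,0]'; python3 st.py
```

```text
clock: 8.95
eef_pos: [0.6368, 0.1176, 0.083]
tool_rot: [[-0.212, 0.977, -0.0], [0.977, 0.212, -0.0], [-0.0, -0.0, -1.0]]
contact_force: [1.3, 2.7, 1.1]
finger_gap: -0.003
8.95 Ftool [ 2.35  1.86 -1.1 ] n,u 21.95 123.76 yaw 102.25 open by yaw 1.59 by pos 1.580912604577922
clock: 9.2
eef_pos: [0.6377, 0.1153, 0.083]
tool_rot: [[-0.193, 0.981, -0.0], [0.981, 0.193, -0.0], [-0.0, -0.0, -1.0]]
contact_force: [0.9, 2.3, 0.8]
finger_gap: 0.001
9.2 Ftool [ 2.09  1.35 -0.82] n,u 22.03 123.72 yaw 101.1 open by yaw 1.61 by pos 1.600307145847491
```

```bash
python3 -m handwheel '[-1,-0.12,0.02,0,0.01, -1,-0.12,0.02,0,0.01, -1,0,0,0,0]'; python3 st.py; python3 -m handwheel '[-1,-0.12,0.02,0,0.01, -1,0,0,0,0]'; python3 st.py;  python3 -m handwheel '[-1,-0.12,0.02,0,0.01, -1,0,0,0,0]'; python3 st.py
```

```text
clock: 9.45
eef_pos: [0.6385, 0.1131, 0.083]
tool_rot: [[-0.173, 0.985, -0.0], [0.985, 0.173, -0.0], [-0.0, -0.0, -1.0]]
contact_force: [-1.0, 2.3, 0.3]
finger_gap: 0.001
9.45 Ftool [ 2.39 -0.57 -0.33] n,u 22.11 123.7 yaw 99.95 open by yaw 1.63 by pos 1.619645947580619
clock: 9.62
eef_pos: [0.6389, 0.112, 0.083]
tool_rot: [[-0.163, 0.987, -0.0], [0.987, 0.163, -0.0], [-0.0, -0.0, -1.0]]
contact_force: [-0.7, 2.1, 0.9]
finger_gap: 0.001
9.6167 Ftool [ 2.22 -0.37 -0.87] n,u 22.23 123.68 yaw 99.4 open by yaw 1.64 by pos 1.6284375450651734
clock: 9.78
eef_pos: [0.6393, 0.1109, 0.083]
tool_rot: [[-0.153, 0.988, -0.0], [0.988, 0.153, -0.0], [-0.0, -0.0, -1.0]]
contact_force: [-1.2, 2.2, 0.8]
finger_gap: -0.001
9.7833 Ftool [ 2.32 -0.85 -0.85] n,u 22.26 123.66 yaw 98.82 open by yaw 1.65 by pos 1.6381923822467384
```

```bash
for k in 1; do python3 -m handwheel '[-1,-0.12,0.02,0,0.01, -1,0,0,0,0]'; python3 st.py;  python3 -m handwheel '[-1,-0.12,0.02,0,0.01, -1,0,0,0,0]'; python3 st.py; python3 -m handwheel '[-1,-0.12,0.02,0,0.01, -1,0,0,0,0]'; python3 st.py; done | grep Ftool
```

```text
9.95 Ftool [ 1.78 -1.4  -0.82] n,u 22.4 123.62 yaw 98.25 open by yaw 1.66 by pos 1.6469863667700761
10.1167 Ftool [ 5.09 -1.5  -0.51] n,u 22.57 123.6 yaw 97.68 open by yaw 1.67 by pos 1.6555163433855495
10.2833 Ftool [ 3.6  -2.47 -1.15] n,u 22.79 123.59 yaw 97.12 open by yaw 1.679 by pos 1.663524605336335
```

```bash
for k in 1; do python3 -m handwheel '[-1,-0.12,0,0,0.008, -1,0,0,0,0]'; python3 st.py;  python3 -m handwheel '[-1,-0.12,0,0,0.008, -1,0,0,0,0]'; python3 st.py; python3 -m handwheel '[-1,-0.12,0,0,0.008, -1,0,0,0,0]'; python3 st.py; done | grep Ftool
```

```text
10.45 Ftool [ 5.8  -1.01 -0.54] n,u 22.8 123.54 yaw 96.68 open by yaw 1.687 by pos 1.6711142217188695
10.6167 Ftool [6.65 0.54 0.74] n,u 22.8 123.51 yaw 96.23 open by yaw 1.695 by pos 1.6788661906117837
10.7833 Ftool [7.79 1.66 1.52] n,u 22.82 123.45 yaw 95.78 open by yaw 1.703 by pos 1.6865671340762292
```

```bash
for k in 1; do python3 -m handwheel '[-1,-0.1,0,0,0.004, -1,0,0,0,0]'; python3 st.py;  python3 -m handwheel '[-1,-0.06,0,0,0, -1,0,0,0,0]'; python3 st.py; done | grep Ftool
```

```text
10.95 Ftool [12.25  2.34  2.42] n,u 23.05 123.42 yaw 95.59 open by yaw 1.706 by pos 1.68803053421052
11.1167 Ftool [14.35  2.42  2.45] n,u 22.87 123.44 yaw 95.62 open by yaw 1.706 by pos 1.6889068112289938
```

```bash
(python3 -m handwheel '[-1,0.05,0,0,0, -1,0,0,0,0, -1,0,0,0,0]'; python3 st.py;  python3 -m handwheel '[-1,0,0,0,0, -1,0,0,0,0, -1,0,0,0,0, -1,0,0,0,0]'; python3 st.py) | grep Ftool
```

```text
11.3667 Ftool [12.47  1.97  1.98] n,u 22.93 123.43 yaw 95.61 open by yaw 1.706 by pos 1.688641895693328
11.7 Ftool [11.22  1.73  2.44] n,u 22.94 123.44 yaw 95.61 open by yaw 1.706 by pos 1.688567742541394
```

```bash
python3 -m handwheel '[-1,0.05,0,0,0, -1,0.1,0,0,0, -1,0.2,0,0,0, -1,0.3,0,0,0, -1,1,0,0,0, -1,2,0,0,0, -1,0,0,-3,0, -1,0,0,-4,0, -1,0,0,-4,0, -1,0,0,-4,0, -1,0,0,-2,0, 1,0,0,0,0]'
python3 - <<'E'
from h import *
p,P=shot("wrist"); save("w2.png",p,1)
go(.569,-.269,.24,172.75,12)
E
```

```text
clock: 12.7
eef_pos: [0.6385, 0.1403, 0.258]
tool_rot: [[-0.097, 0.995, 0.006], [0.995, 0.097, 0.002], [0.001, 0.007, -1.0]]
contact_force: [-0.7, -0.2, 0.6]
finger_gap: 0.133
pos [0.6378 0.14   0.2552] yaw 95.56 delta cm [-0.57 -3.41 -0.13] total [ -6.88 -40.9   -1.52]
-3.34,-0.90,0.13,-0.112
-3.21,-1.27,0.13,-0.112
-3.05,-1.62,0.13,-0.112
-2.85,-1.95,0.13,-0.112
-2.61,-2.26,0.13,-0.112
-2.34,-2.54,0.13,-0.112
-2.05,-2.79,0.13,-0.112
-1.72,-3.00,0.13,-0.112
-1.37,-3.17,0.13,-0.112
-1.01,-3.31,0.13,-0.112
-0.63,-3.40,0.13,-0.112
-0.25,-3.45,0.13,-0.112
```

View pics/w2.png

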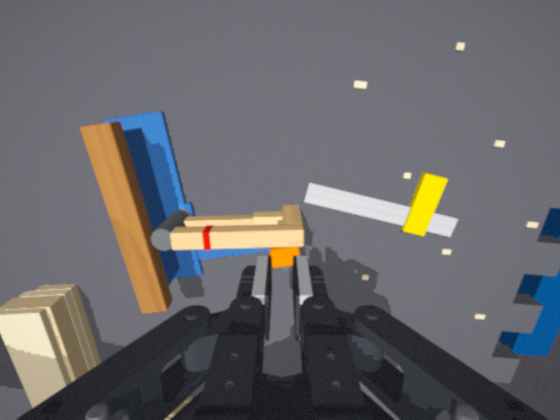

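The leg (235,237) now stands over the foot strip against the orange stop (285,257), with the red band at (207,237). Next I move over the small stone.

```bash
python3 -m handwheel '[1,-3.34,-0.9,0.13,-0.112, 1,-3.21,-1.27,0.13,-0.112, 1,-3.05,-1.62,0.13,-0.112, 1,-2.85,-1.95,0.13,-0.112, 1,-2.61,-2.26,0.13,-0.112, 1,-2.34,-2.54,0.13,-0.112, 1,-2.05,-2.79,0.13,-0.112, 1,-1.72,-3,0.13,-0.112, 1,-1.37,-3.17,0.13,-0.112, 1,-1.01,-3.31,0.13,-0.112, 1,-0.63,-3.4,0.13,-0.112, 1,-0.25,-3.45,0.13,-0.112, 1,0,0,0,0, 1,0,0,0,0]' 60
cat > look.py <<'E'
from h import *
import sys
p,P=shot("wrist"); save(sys.argv[1],p,1)
for r in outline_of("wrist","stone_mid"):
    m=cv2.dilate(r["mask"].astype(np.uint8),np.ones((5,5)))>0
    print(r["conf"],np.array(r["extent"]).round(2))
    for lo,hi in((.015,.06),(.044,.055)):
        k=m&(P[...,2]>lo)&(P[...,2]<hi)
        if k.sum()>100:
            q=cv2.minAreaRect(P[...,:2][k].astype(np.float32)); print(lo,q)
E
python3 look.py w3.png
python3 - <<'E'
from h import *
go(.569,-.269,.24,172.75,1)
p,P=shot("top"); z=P[...,2]; r=np.zeros((420,560),bool); r[150:300,110:270]=1
r&=(z>.084)&(z<.098); n,l=cv2.connectedComponents(r.astype(np.uint8))
for i in range(1,n):
    m=l==i
    if m.sum()>100: print(cv2.minAreaRect(P[...,:2][m].astype(np.float32)))
p=p.astype(int); red=(p[...,0]>p[...,1]*1.6)&(p[...,0]>90)&r
print("red",red.sum(),P[red].mean(0))
E
```

```text
clock: 13.92
eef_pos: [0.567, -0.271, 0.236]
tool_rot: [[-0.991, 0.132, -0.002], [0.132, 0.991, 0.001], [0.002, 0.001, -1.0]]
contact_force: [-0.0, 1.4, -0.5]
finger_gap: 0.997
0.9 [0.47 0.27 0.56 0.59]
0.015 ((0.5661086440086365, -0.26662495732307434), (0.04997263476252556, 0.150308758020401), 83.07772064208984)
0.044 ((0.5662885904312134, -0.2651631832122803), (0.04484112933278084, 0.15031616389751434), 83.0609130859375)
0.7 [0.08 0.42 0.43 0.76]
0.015 ((0.6214268207550049, -0.43924686312675476), (0.0694030374288559, 0.2075217217206955), 25.635560989379883)
0.044 ((0.6211767196655273, -0.4387199282646179), (0.0694034993648529, 0.20635461807250977), 25.637887954711914)
pos [ 0.5679 -0.2685  0.2368] yaw 172.54 delta cm [ 0.11 -0.05  0.32] total [ 0.11 -0.05  0.32]
-0.11,-0.03,-0.32,-0.004
((0.5894840359687805, 0.07702139765024185), (0.15978886187076569, 0.0241395290941), 6.047640323638916)
((0.48675408959388733, 0.08220109343528748), (0.030408591032028198, 0.20971375703811646), 13.255599021911621)
red 24 [0.56730803 0.07507336 0.09077253]
```

View pics/w3.png

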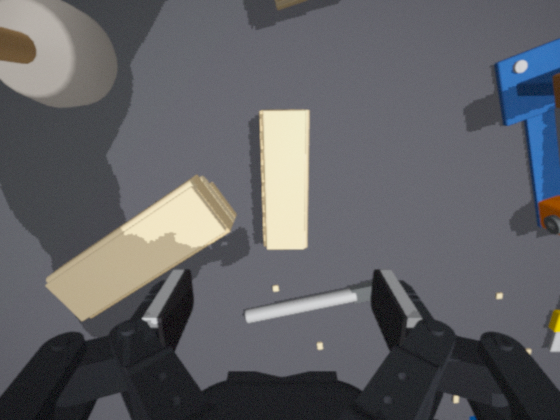

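The close view shows the stone I want at (285,180), measuring 150 x 50 mm. The larger one, 207 x 69 mm at (145,245), is clear of the left finger by about 20 mm. I descend and grasp.

```bash
python3 -m handwheel '[0.6,0,0.05,4,-0.009, 0.6,0,0,4,0, 0.6,0,0,4,0, 0.6,0,0,4,0, 0.6,0,0,3,0, 0.6,0,0,1.7,0, 0.6,0,0,1,0, 0.6,0,0,0,0, 0.6,0,0,0,0]'
python3 -m handwheel '[0.1,0,0,0,0, -1,0,0,0,0, -1,0,0,0,0, -1,0,0,0,0, -1,0,0,0,0, -1,0,0,0,0]' 60
```

```text
clock: 14.82
eef_pos: [0.5684, -0.2685, 0.0212]
tool_rot: [[-0.993, 0.12, 0.001], [0.12, 0.993, 0.0], [-0.001, 0.0, -1.0]]
contact_force: [-0.2, 0.2, 0.5]
finger_gap: 0.801
clock: 15.32
eef_pos: [0.5686, -0.2691, 0.0221]
tool_rot: [[-0.993, 0.121, 0.002], [0.121, 0.993, -0.0], [-0.002, -0.0, -1.0]]
contact_force: [-1.7, 1.5, 9.2]
finger_gap: 0.576
```

```bash
python3 -m handwheel '[-1,0,0,-0.5,0, -1,0,0,-1,0, -1,0,0,-2,0, -1,0,0,-4,0, -1,0,0,-4,0, -1,0,0,-4,0, -1,0,0,-4,0, -1,0,0,-2,0, -1,0,0,0,0, -1,0,0,0,0, -1,0,0,0,0]'
python3 look.py w4.png
python3 - <<'E'
from h import *
s=get_state();print(s["contact_force"],s["ft_torque"],s["finger_gap"])
p,P=shot("top"); m=outline_of("top","stone_mid")
for r in m: print(r["conf"],np.nanmedian(P[r["mask"]],0),np.array(r["extent"]).round(2))
z=P[...,2]; s=get_state(); print(s["eef_pos"])
k=(np.abs(z-s["eef_pos"][2])<.06)&(z>.16)&(np.abs(P[...,1]+.269)<.1); print(k.sum(),np.nanmin(P[k],0),np.nanmax(P[k],0))
save("t4.png",p[100:300,260:460],3)
E
```

```text
clock: 16.23
eef_pos: [0.5672, -0.269, 0.2344]
tool_rot: [[-0.993, 0.12, -0.002], [0.12, 0.993, 0.0], [0.002, 0.0, -1.0]]
contact_force: [1.0, 0.3, -7.1]
finger_gap: 0.576
0.8 [0.39 0.28 0.63 0.9 ]
0.6 [0.49 0.   0.54 0.02]
0.59 [0.07 0.42 0.39 0.76]
0.015 ((0.6212799549102783, -0.43910446763038635), (0.06918379664421082, 0.20726925134658813), 25.64379119873047)
0.044 ((0.6212249398231506, -0.43895626068115234), (0.0691521093249321, 0.2067926824092865), 25.63125991821289)
[-0.33539616 -0.16538959 -5.73865512] [ 0.01884288 -0.0217604   0.01878282] 0.5739612239949228
0.94 [ 0.35090063 -0.15624618  0.06627937] [0.46 0.7  0.64 0.82]
0.7 [ 0.53089337 -0.25919405  0.2599161 ] [0.63 0.38 0.69 0.59]
[ 0.56754768 -0.26900732  0.23432174]
1565 [ 0.49008273 -0.29149493  0.21347555] [ 0.6441375  -0.21003837  0.29394863]
```

View pics/w4.png

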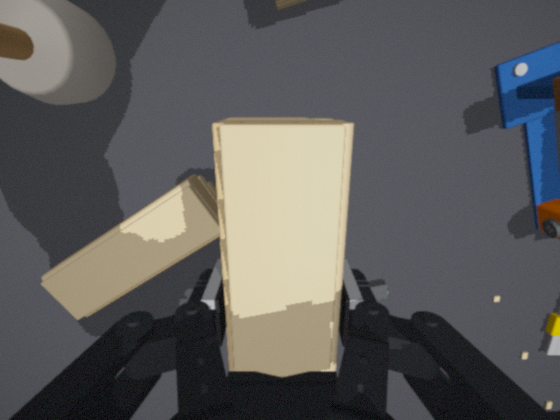

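Grip holds and the stone looks level (stone at (285,245), clear of its neighbour). I'll measure how it sits in the hand.

```bash
python3 - <<'E'
from h import *
for n in("wrist","top"):
    s=get_state();R=np.array(s["tool_rot"]);t=np.array(s["eef_pos"])
    p,P=shot(n); Q=(P-t)@R   # tool frame
    k=(np.abs(Q[...,0])<.1)&(np.abs(Q[...,1])<.03)
    for side,lo,hi in(("all",-.033,.03),("top",-.034,-.022)):
        m=k&(Q[...,2]>lo)&(Q[...,2]<hi)&(P[...,2]>.15)
        bright=m&(p.min(-1)>(70 if n=="wrist" else 120))
        X=Q[bright]; 
        print(n,side,len(X),np.percentile(X,[.3,1,50,99,99.7],axis=0).round(4).tolist())
        if side=="top":
            A=np.c_[X[:,:2],np.ones(len(X))]; c,*_=np.linalg.lstsq(A,X[:,2],rcond=None); print("plane",c)
go(.568,.0755,.19,186.5,10)
E
```

```text
wrist all 32333 [[-0.0283, -0.0288, -0.0294], [-0.0259, -0.0265, -0.0275], [0.0364, 0.0012, -0.0259], [0.0778, 0.026, -0.0028], [0.0778, 0.029, 0.0104]]
wrist top 28312 [[-0.0271, -0.0273, -0.0296], [-0.0253, -0.0195, -0.0276], [0.036, 0.0016, -0.026], [0.0771, 0.0236, -0.0227], [0.0776, 0.0283, -0.0221]]
plane [-0.0015782   0.00641821 -0.02593443]
top all 1399 [[-0.0742, -0.0256, -0.0298], [-0.073, -0.0251, -0.0291], [0.0379, 0.0076, -0.0259], [0.0748, 0.0241, 0.0097], [0.0749, 0.0261, 0.0157]]
top top 1084 [[-0.0738, -0.0217, -0.0298], [-0.0725, -0.0213, -0.0293], [0.0377, 0.0042, -0.0263], [0.0745, 0.0225, -0.0222], [0.0748, 0.0234, -0.0221]]
plane [-0.00167809  0.02854023 -0.02627359]
pos [ 0.5677 -0.269   0.2348] yaw 173.08 delta cm [ 0.    3.45 -0.45] total [ 3.000e-02  3.445e+01 -4.480e+00]
0.41,3.42,0.45,-0.023
0.33,3.43,0.45,-0.023
0.25,3.44,0.45,-0.023
0.17,3.44,0.45,-0.023
0.09,3.44,0.45,-0.023
0.01,3.45,0.45,-0.023
-0.07,3.44,0.45,-0.023
-0.15,3.44,0.45,-0.023
-0.23,3.44,0.45,-0.023
-0.31,3.43,0.45,-0.023
```

```bash
python3 -m handwheel '[-1,0.41,3.42,0.45,-0.023, -1,0.33,3.43,0.45,-0.023, -1,0.25,3.44,0.45,-0.023, -1,0.17,3.44,0.45,-0.023, -1,0.09,3.44,0.45,-0.023, -1,0.01,3.45,0.45,-0.023, -1,-0.07,3.44,0.45,-0.023, -1,-0.15,3.44,0.45,-0.023, -1,-0.23,3.44,0.45,-0.023, -1,-0.31,3.43,0.45,-0.023, -1,0,0,0,0, -1,0,0,0,0, -1,0,0,0,0]'
python3 - <<'E'
from h import *
go(.569,.0753,.122,186.5,1)
s=get_state();R=np.array(s["tool_rot"]);t=np.array(s["eef_pos"])
p,P=shot("top");Q=(P-t)@R; m=(np.abs(Q[...,0])<.1)&(np.abs(Q[...,1])<.03)&(Q[...,2]<.03)&(P[...,2]>.15)&(p.min(-1)>120)
print(np.percentile(Q[m],[.3,99.7],axis=0))
save("t5.png",p[140:300,110:280],4)
p,P=shot("scene"); save("s5.png",p[90:250,260:450],4)
E
```

```text
clock: 17.62
eef_pos: [0.5688, 0.075, 0.1902]
tool_rot: [[-0.994, -0.109, -0.0], [-0.109, 0.994, -0.0], [0.0, -0.0, -1.0]]
contact_force: [-0.1, -0.7, -6.0]
finger_gap: 0.57
pos [0.5688 0.075  0.1902] yaw -173.76 delta cm [ 0.02  0.03 -6.82] total [ 0.02  0.03 -6.82]
-0.02,0.03,6.82,-0.005
[[-0.05879042 -0.02978389 -0.40457846]
 [ 0.08808465  0.02968118 -0.33008263]]
```

View pics/s5.png

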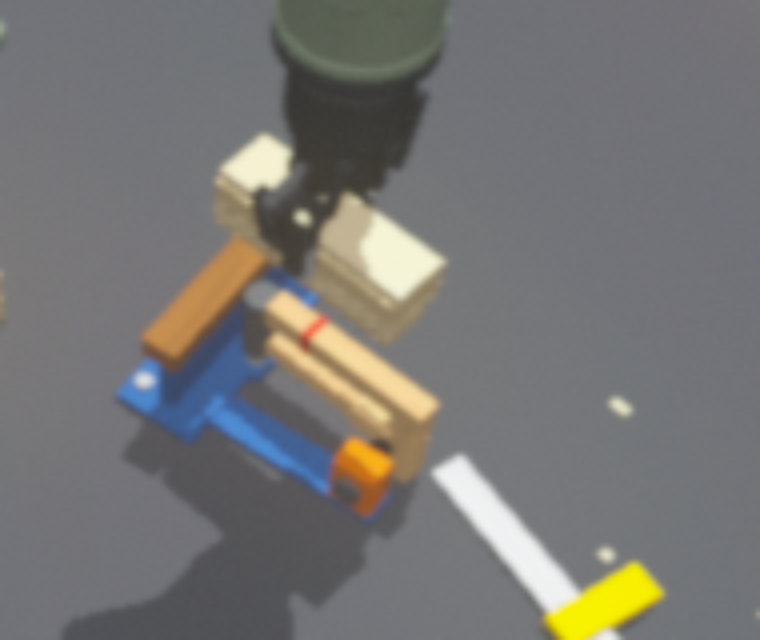

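The scene view shows the stone held above the leg at (330,240), aligned with it. The leg bears on the buffer at (385,445), and the red band at (313,330) is visible. I lower to about 1 cm above it and compare stone and band in the same camera.

```bash
python3 - <<'E'
from h import *
p,P=shot("scene");z=P[...,2];p=p.astype(int)
r=(z>.084)&(z<.097)&(P[...,0]>.44)&(P[...,0]<.72)&(P[...,1]>-.05)&(P[...,1]<.25)
n,l=cv2.connectedComponents(r.astype(np.uint8))
for i in range(1,n):
    m=l==i
    if m.sum()>60: print(m.sum(),cv2.minAreaRect(P[...,:2][m].astype(np.float32)))
red=(p[...,0]>p[...,1]*1.5)&(p[...,0]>p[...,2]*1.5)&(p[...,0]>90)&r; print("red",red.sum(),P[red].mean(0))
m=(z>.19)&(z<.225)&(P[...,0]>.44)&(P[...,0]<.72)&(P[...,1]>0)&(P[...,1]<.15)&(p.min(-1)>110)
print("stone",m.sum(),cv2.minAreaRect(P[...,:2][m].astype(np.float32)),np.nanmedian(z[m]))
E
python3 -m handwheel '[-1,0,0,2,-0.005, -1,0,0,2,0, -1,0,0,1.5,0, -1,0,0,0.8,0, -1,0,0,0.5,0, -1,0,0,0,0, -1,0,0,0,0]'
python3 st.py
```

```text
367 ((0.4957236647605896, 0.03438125178217888), (0.03236382454633713, 0.11524727195501328), 13.14201831817627)
345 ((0.5961158871650696, 0.07810191065073013), (0.1438988447189331, 0.02364208921790123), 8.387635231018066)
red 17 [0.56679086 0.07429218 0.08905617]
stone 680 ((0.5683245062828064, 0.07294292747974396), (0.15040862560272217, 0.06393074244260788), 3.447108507156372) 0.21533244265523643
clock: 18.35
eef_pos: [0.5691, 0.0754, 0.123]
tool_rot: [[-0.994, -0.114, 0.001], [-0.114, 0.994, 0.0], [-0.001, 0.0, -1.0]]
contact_force: [-0.5, 0.2, -4.7]
finger_gap: 0.57
18.35 Ftool [0.5  0.23 4.71] n,u -48.92 -0.09 yaw -173.48 open by yaw 6.402 by pos 1.8582336672614908
```

```bash
(python3 -m handwheel '[-1,0,0,0.3,0, -1,0,0,0.3,0, -1,0,0,0.2,0, -1,0,0,0.1,0, -1,0,0,0,0, -1,0,0,0,0]'; python3 st.py; python3 -m handwheel '[-1,0,0,0.05,0, -1,0,0,0.05,0, -1,0,0,0,0, -1,0,0,0,0]'; python3 st.py; python3 -m handwheel '[-1,0,0,0.05,0, -1,0,0,0,0, -1,0,0,0,0]'; python3 st.py) | grep -E "Ftool|eef"
```

```text
eef_pos: [0.5688, 0.0755, 0.1135]
18.85 Ftool [-0.14 -0.21  4.9 ] n,u -48.65 0.01 yaw -173.46 open by yaw 6.402 by pos 1.855857264118365
eef_pos: [0.5688, 0.0754, 0.1124]
19.1833 Ftool [-0.2  -0.22  6.18] n,u -48.61 -0.01 yaw -173.46 open by yaw 6.402 by pos 1.85616402482069
eef_pos: [0.5689, 0.0754, 0.1121]
19.4333 Ftool [ 2.46  0.23 -1.32] n,u -48.68 -0.01 yaw -173.46 open by yaw 6.402 by pos 1.856290674985737
```

```bash
(python3 -m handwheel '[0.17,0,0,0,0, 0.2,0,0,0,0, 0.25,0,0,0,0, 0.3,0,0,0,0, 0.45,0,0,0,0, 0.6,0,0,0,0, 0.6,0,0,0,0, 0.6,0,0,0,0]' ; python3 st.py; python3 -m handwheel '[0.6,0,0,-0.5,0, 0.6,0,0,-1,0, 0.6,0,0,-2,0, 0.6,0,0,-4,0, 0.6,0,0,-4,0, 0.6,0,0,-4,0, 0.6,0,0,-2,0, 0.6,0,0,0,0, 0.6,0,0,0,0]'; python3 st.py)
python3 - <<'E'
from h import *
p,P=shot("scene");save("s6.png",p[90:250,260:450],4)
for n in("scene","top","wrist"):
    p,P=shot(n); z=P[...,2]
    m=(z>.12)&(z<.145)&(P[...,0]>.44)&(P[...,0]<.72)&(P[...,1]>0.02)&(P[...,1]<.13)&(p.min(-1)>90)
    c=np.c_[P[m][:,:2],np.ones(m.sum())]; pl=np.linalg.lstsq(c,P[m][:,2],rcond=None)[0]
    print(n,m.sum(),cv2.minAreaRect(P[...,:2][m].astype(np.float32)),np.nanmedian(z[m]),pl)
save("w6.png",p)
E
```

```text
clock: 20.1
eef_pos: [0.5688, 0.0754, 0.1119]
tool_rot: [[-0.993, -0.114, 0.0], [-0.114, 0.993, 0.0], [-0.0, 0.0, -1.0]]
contact_force: [-0.9, -0.1, 0.1]
finger_gap: 0.8
20.1 Ftool [ 0.9  -0.03 -0.07] n,u -48.66 -0.01 yaw -173.46 open by yaw 6.402 by pos 1.8561700443049989
clock: 20.85
eef_pos: [0.5689, 0.0755, 0.2884]
tool_rot: [[-0.993, -0.114, 0.002], [-0.114, 0.993, 0.0], [-0.002, 0.0, -1.0]]
contact_force: [0.1, -0.7, 0.1]
finger_gap: 0.801
20.85 Ftool [-0.05 -0.71 -0.14] n,u -48.69 0.08 yaw -173.45 open by yaw 6.402 by pos 1.8543853242883355
scene 974 ((0.5674726963043213, 0.07163476943969727), (0.1524510234594345, 0.05124976485967636), 7.652820587158203) 0.13629076475699842 [-0.02905342  0.17103314  0.13973797]
top 0 ((0.0, 0.0), (0.0, 0.0), 0.0) nan [0. 0. 0.]
wrist 8141 ((0.5659339427947998, 0.07661473751068115), (0.14957095682621002, 0.049990613013505936), 6.555655002593994) 0.1379453338992599 [-0.00281245  0.02282244  0.13705325]
  return np.nanmean(a, axis, out=out, keepdims=keepdims)
```

View pics/s6.png

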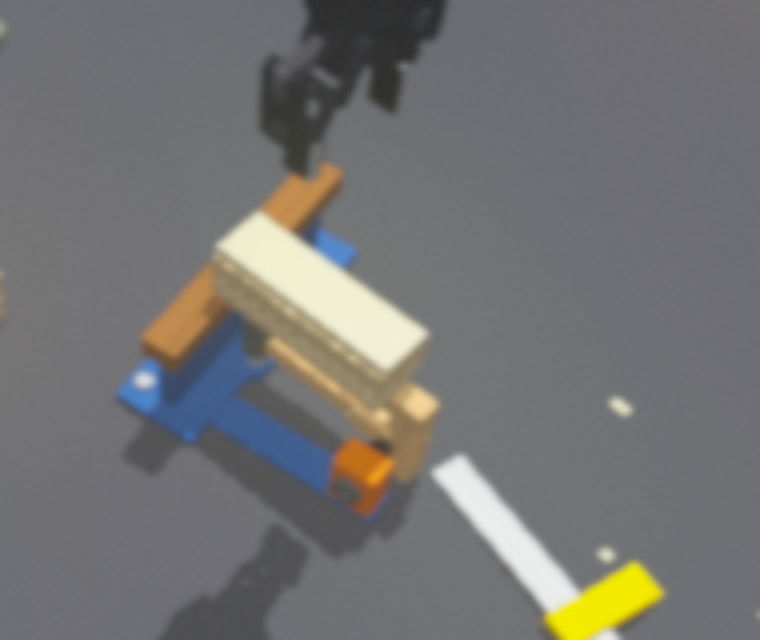

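View pics/w6.png

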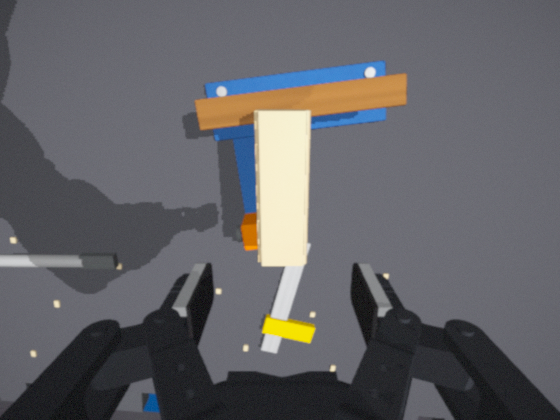

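The stone lies along the leg, level, with one end on the rail (scene 235,245; wrist 283,110). The leg still bears on the stop. One same-camera check of distance from the rail before signing off.

```bash
python3 - <<'E'
from h import *
p,P=shot("wrist"); z=P[...,2]; q=p.astype(int)
r=(z>.084)&(z<.097)&(q[...,0]>q[...,2]*1.6)&(P[...,0]<.55)
print("rail",r.sum(),(a:=cv2.minAreaRect(P[...,:2][r].astype(np.float32))))
m=(z>.12)&(z<.145)&(q.min(-1)>90)&(P[...,0]>.44)&(P[...,0]<.72)&(P[...,1]>.02)&(P[...,1]<.13)
s=cv2.minAreaRect(P[...,:2][m].astype(np.float32)); t=np.radians(a[2]); t=t if a[1][0]<a[1][1] else t-np.pi/2
R=np.array([[np.cos(t),-np.sin(t)],[np.sin(t),np.cos(t)]])
O=np.array(a[0])-R@[-.03,.02]; print("stone centre in rest frame mm",(np.array(s[0])-O)@R*1e3,s[2]-np.degrees(t))
E
```

```text
rail 5779 ((0.48334455490112305, 0.08531726151704788), (0.029730359092354774, 0.21013572812080383), 13.44664478302002)
stone centre in rest frame mm [48.44303073 -7.61350819] -6.8929033279418945
```

```bash
python3 -c "
from workcell import *
print(sign_off(), get_state()['clock'])"
```

```text
the job is handed in; nothing more can be done
the job is handed in; nothing more can be done
```

The leg is open against its buffer and the stone is laid along it, with one end on the wooden rail. I handed the job in at about 21 s of the 72 s allowed.

- **Leg:** I pushed it open about 125 mm out until it met the buffer, at about 1.66 rad from folded. I then held it against the buffer for about 0.75 s at 11–12.5 N. The highest reading was 14.4 N along the push, below the 20 N limit. After I let go, the leg stayed bearing on the buffer.
- **Stone:** I took the smallest of the three, which measured 150 x 50 x 48 mm. I lowered it level until the leg and rail took its weight, then released it.
- **Last checks:**
    - The wrist camera put the stone's middle about 49 mm from the hinge; the band is at 48 mm. It is within about 2 mm of the leg's centre line.
    - The stone's end overlaps the rail by roughly 12 mm.
    - Its angle in that picture was within about half a degree of the leg's estimated direction.
    - The gripper was about 18 cm clear and the force reading was near zero.
- **Disagreements:** The wrist and top cameras differed by about 3–5 mm in absolute position, so I based the final check on the wrist camera alone. The final top-view measurement gave nothing. The scene camera's tilt estimate for the stone was unusable; the wrist camera's showed it level to about 1.3°.

The mallet, the chisel and the square were not touched.

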